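# Reject a heat sink down the chute

### The arm

A 6-joint arm with a two-finger parallel gripper is mounted at the origin on a cart in front of the work surface, level with it; the furniture and walls round the work are solid. World frame = base frame: x ahead of the robot, y to its left, z up, the work surface at z = 0. Lengths are in m, angles in rad, forces in N, time in s.
With the tool pointing down it reaches from about 0.4 to 0.825 m from the base axis. Payload 7 kg.
Tool frame: the origin (TCP) lies on the centre line of the jaws, within the pads' length; the fingertips stand tip_reach ahead of it and the grasp point (between the pads) is the TCP (tip_reach is the distance from the TCP to the fingertips, in m); z points along the fingers, y is the line along which they close (so a half turn about z gives the same grasp; the last joint's range is limited). The gripper opens to 88 mm and grips with 3 to 60 N. Pads are 19 mm wide; open, the fingers measure 130 mm over their backs; the gripper's body (78 mm by 193 mm) begins 47 mm behind the grasp point.
Start: joints at [-0.938, 0.359, 0.012, 0, -1.224, -0.288], TCP at [0.228, -0.635, 0.246] pointing down, gripper open.
Joint ranges: [-3.07, 3.07], [-1.43, 2.12], [-1.02, 1.25], [-3.03, 1.67], [-3.05, -0], [-3.03, 3.03]. Speed limits (rad/s): [2.39, 2.39, 3.01, 3.14, 3.14, 3.14].

### API

Orientations are given as [roll, pitch, yaw] about the fixed x, y, z axes, in that order (R = Rz(yaw) Ry(pitch) Rx(roll)).
In Python, from station import get_state, grab_frame, calibration, job_done, find_in, mark_of, tip_reach gives the robot as it stands.
- The arm moves only by the shell command python3 -m handwheel 'ROWS' [OPENING] [FORCE]. ROWS is JSON, a list of rows, each an object with "delta_pos": the shift along the world's x, y, z in units of 30 mm (1.0 is 30 mm), a list of three; "dr": the turn, a rotation vector about the world's x, y, z in degrees, a list of three. In form: [{"delta_pos": [tx, ty, tz], "dr": [rx, ry, rz]}, ...]. A call has 1 to 10 rows; each row shifts and turns the commanded pose from where the row before left it; what a row does not reach is not made up. A row lasts 1/10 s, in which the tool goes at most 50 mm and 8.59 degrees, less where a joint would pass 70% of its speed; a pose out of reach is approached as far as the arm can. A call is refused whole if a number of a shift passes 1 or a number of a turn 8.59, either way. A call with a gripper value outside its range is refused whole. OPENING is the closure, from -1 (fully open) to 1 (shut), set as the call begins (- or left out, the last holds). The fingers move at their own pace and stop on an object; FORCE is the grip in N (left out, the last holds). Time passes only in rows, so rows that do not move let the fingers close. It gives the time, the measured TCP pose, the force, the opening and the grip force at its end, in the units of the state.
- get_state(): the state, without advancing time (a new reading comes with each control period).
- grab_frame(name): name is "scene" or "top" or "wrist"; returns the picture (420x560x3 uint8, red, green, blue); there is no depth.
- calibration(name): a dict with "fx", "fy", "cx", "cy" (pixels), "extrinsics" (4x4, takes a point from world to camera coordinates). Camera axes: x right, y down, z forward; pixel columns grow to the right and rows downward; lengths in m; the calibration is good to about 2 mm. A picture is of the moment at which its call begins: read the wrist's pose just before it. calibration takes no time and is no camera call; for the wrist camera it gives the pose at the moment of the call.
- job_done(): hands the job in; it is judged then, once.
Trained networks look in the newest picture that a camera, given by its name, has taken for a name from the list of things; names that differ only in an ending like _2 or _b are one class to them, and where a whole thing is asked for, a point or a joint stands for the part that bears it (a point fixed in the world has none). Each returns a list of dicts, best first, with "conf" (0 to 1); they miss things now and then, are a little off and sometimes report something else, mostly with a low value. They report only what shows in the picture. A call takes as long as a camera call. They do not tell look-alikes from the thing itself.
- find_in(camera, query): "location" ([column, row] in pixels, amid what is visible of it).
- mark_of(camera, query): "location" ([column, row] in pixels: a listed point, or the origin of a listed thing).
The state is a dict: "t": time; "q": joint angles; "qd": joint speeds; "joint_efforts": joint torques, N m; "eef_pos": TCP position; "ee_rot": TCP orientation; "force": force on the tool from outside, world axes, zero at the start; "moment": the same for the moment, N m; "width": finger opening in m; "gripper_force": force on a finger pad.
Only numpy, scipy, OpenCV 4.12 (cv2) and the standard library are available. Lean on these libraries where they do the work, as an engineer would, in place of code of your own. Each camera call takes 0.05 s, during which the arm holds its last target. There are 200 camera calls.

### The job

Reject the heat sink: push it along the ledge of the stand, towards the stop bracket, until it presses the sprung orange stop in by one to two millimetres, and hold it so for about half a second; it then stands square before the chute's mouth. Then push it sideways off the ledge through the mouth, so that it drops down the chute and comes to rest in the blue catch pocket at the bottom. Push gently (never harder than about 12 N), do not lift the heat sink, and leave the side cutter and the red dish of parts alone.

Things in the scene. Friction and masses are not known exactly. Their poses are not given: they have to be found in the camera images.
- stand: Fixed grey inspection stand; origin on the bench under the ledge. The ledge is a level aluminium plate, x -115 to +125 mm, y -36 to +36 mm, top 120 mm above the bench. Its +y side is open. At its -y side a separate chute unit (stop, mouth, fence, slide, blue pocket) is clamped somewhere along x; its place is not measured (see stop_limit).
- stop_limit (a point): Point on the ledge's top: the farthest place to +x where the free face of the sprung orange stop can be. It really lies anywhere from here to 56 mm on to -x: feel for it. The face looks to +x; pad 34 mm wide (y -17 to +17), 2.5 to 20.5 mm above the ledge; yields to -x at 5 N per mm, bottoms at 5 mm. Bracket behind it 24 mm above the ledge. Axes as the stand's.
- stand_edge (a point): Point on the ledge's -y edge, at its top. The chute's mouth in this edge is 63 mm wide: from 7 mm behind the stop's free face to 56 mm on its +x side, with blue cheeks 17 mm above the ledge. On +x of it a steel fence, 12 mm high, bars the edge. The slide falls to -y from 6 mm below the ledge to the blue pocket, 75 mm wide, 62 to 156 mm out from this edge, walls 52 mm above the bench. Axes as the stand's.
- heat_sink_center (a point): Centre, half-way up, of the loose finned aluminium heat sink that lies on the ledge: 48 mm along its own x, 40 mm along y, 28 mm high, about 0.11 to 0.22 kg, its fins along its y. Its x is roughly along the stand's x (within 0.1 rad); it starts 35 to 70 mm on the +x side of the stand's origin. Sliding on the ledge takes up to about 3 N.
- side_cutter: Bystander: red-handled side cutter, 136x54x12 mm, lying loose on the bench left of the stand; origin at the centre of its underside.
- parts_dish: Bystander: red round dish with small parts, 76 mm across, 22 mm high, loose on the bench left of the stand; origin at the centre of its underside.
Things that resemble listed ones, but are neither listed nor needed, are in the scene too. What is meant by the part that bears heat_sink_center is not purple or yellow, and is the larger of those in its own colour.

How it is judged:
By the outcome, as a careful person would: the job done as asked, in the order asked, and still so for the second after the job is handed in, with the robot touching nothing.
It also fails if it takes over 64 s, if anything falls off the work surface, if the arm or the gripper's body presses on something with over 40 N, if the wrist force passes 120 N, or if a joint passes its speed limit or range.

## Working session

There is one attempt and no reset: what is moved stays moved. The work goes in short steps, Python scripts to look and compute and a shell command to move; the robot and the scene stay as the last step left them, time stands still between calls to the robot, and variables do not carry over. Pictures are saved under pics/ and viewed, at most 10 in all, crops included, and the job is handed in when it is done.

```bash
mkdir -p pics; cat > h.py <<'E'
import numpy as np, cv2
from station import *
def ray(cam,px,z):
    c=calibration(cam);E=np.array(c["extrinsics"]);R=E[:3,:3];o=-R.T@E[:3,3]
    d=R.T@np.array([(px[0]-c["cx"])/c["fx"],(px[1]-c["cy"])/c["fy"],1]);return o+d*(z-o[2])/d[2]
def proj(cam,p):
    c=calibration(cam);E=np.array(c["extrinsics"]);q=E[:3,:3]@np.array(p)+E[:3,3]
    return [c["fx"]*q[0]/q[2]+c["cx"],c["fy"]*q[1]/q[2]+c["cy"]]
E
python3 - <<'E'
from h import *
ims=[]
for cam in ["scene","top"]:
    im=grab_frame(cam);cv2.imwrite(f"pics/{cam}0.png",im[:,:,::-1])
    for n,z in [("stand",0),("stop_limit",.12),("stand_edge",.12),("heat_sink_center",.134),("side_cutter",0),("parts_dish",0)]:
        for r in mark_of(cam,n)[:4]: print(cam,n,round(r["conf"],2),np.round(r["location"]),np.round(ray(cam,r["location"],z),3))
s=get_state();print(s,tip_reach)
E
```

```text
scene stand 0.76 [340. 186.] [ 0.505 -0.343  0.   ]
scene stop_limit 0.69 [348. 156.] [ 0.482 -0.338  0.12 ]
scene stand_edge 0.62 [350. 141.] [ 0.519 -0.388  0.12 ]
scene heat_sink_center 0.75 [329. 141.] [ 0.545 -0.334  0.134]
scene heat_sink_center 0.55 [322. 217.] [ 0.37  -0.125  0.134]
scene heat_sink_center 0.5 [297. 192.] [ 0.464 -0.142  0.134]
scene side_cutter 0.64 [270. 275.] [ 0.413 -0.004  0.   ]
scene parts_dish 0.87 [184. 293.] [0.508 0.167 0.   ]
top stand 0.95 [356. 218.] [ 0.51  -0.341  0.   ]
top stop_limit 0.74 [368. 227.] [ 0.481 -0.343  0.12 ]
top stand_edge 0.93 [384. 215.] [ 0.509 -0.379  0.12 ]
top heat_sink_center 0.64 [368. 198.] [ 0.544 -0.339  0.134]
top heat_sink_center 0.59 [310. 240.] [ 0.449 -0.209  0.134]
top heat_sink_center 0.51 [313. 198.] [ 0.542 -0.215  0.134]
top heat_sink_center 0.46 [399. 178.] [ 0.592 -0.41   0.134]
top side_cutter 0.89 [222. 252.] [ 0.419 -0.002  0.   ]
top parts_dish 0.82 [160. 212.] [0.517 0.161 0.   ]
top parts_dish 0.49 [364. 227.] [ 0.489 -0.364  0.   ]
{'t': 0.7, 'q': array([-9.37895433e-01,  3.58589221e-01,  1.18950910e-02, -1.45772955e-05,
       -1.22407644e+00, -2.88095512e-01]), 'qd': array([ 0.00072556,  0.0005416 , -0.0008369 ,  0.00065135,  0.00070506,
       -0.00035366]), 'joint_efforts': array([ 7.35919693e-04, -5.82167065e+01,  2.93253529e+01,  7.00158879e+00,
        1.24971234e-02, -3.56080886e-05]), 'eef_pos': array([ 0.22813798, -0.63525763,  0.24556345]), 'ee_rot': array([-3.14157185e+00,  2.04636203e-05, -2.79679222e+00]), 'force': array([-0.03879176, -1.23057537,  0.3747956 ]), 'moment': array([ 0.00032137,  0.03597546, -0.02009353]), 'gripper_force': 0.0, 'width': 0.0876923145212303} 0.019
```

View pics/scene0.png

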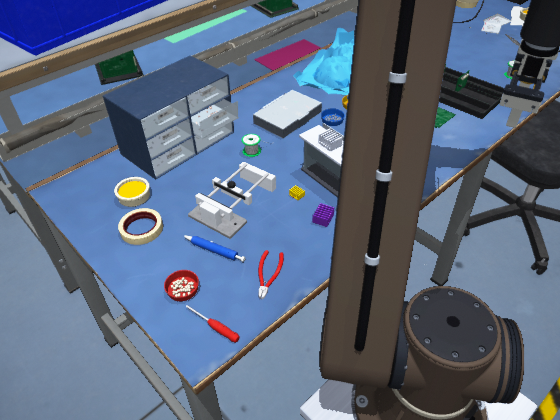

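View pics/top0.png

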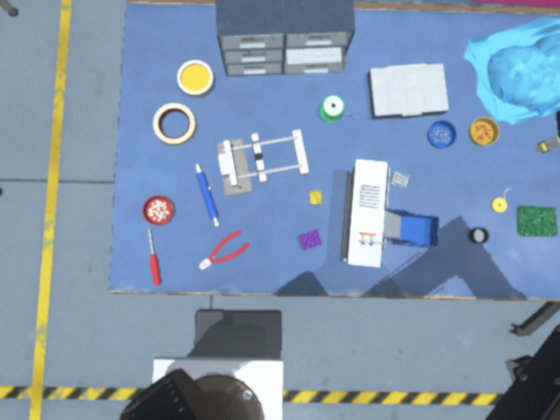

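The scene picture shows the stand behind the arm, with the heat sink on the ledge at (329,141). The top picture shows the ledge at columns 350–388, rows 160–266, the heat sink at (369,197), the orange stop at about (368,238) and the blue pocket at (418,230). The cutter and dish are well to the left.

```bash
python3 - <<'E'
from h import *
im=cv2.imread("pics/top0.png")
cv2.imwrite("pics/crop.png",cv2.resize(im[150:275,335:445],None,fx=4.8,fy=4.8,interpolation=cv2.INTER_CUBIC))
b,g,r=[im[:,:,i].astype(int) for i in range(3)]
m=(r>150)&(r-b>60)&(r-g>30);m[:, :340]=0;m[:,400:]=0;m[:150]=0;m[270:]=0
ys,xs=np.nonzero(m);print(list(zip(xs,ys)))
w=((im.min(2)>195)).astype(np.uint8);w[:, :335]=0;w[:,392:]=0;w[:150]=0;w[275:]=0
c=max(cv2.findContours(w,0,2)[0],key=cv2.contourArea);q=cv2.boxPoints(cv2.minAreaRect(c));print(q,[np.round(ray("top",p,.12),3) for p in q])
E
```

```text
[(np.int64(361), np.int64(233)), (np.int64(362), np.int64(233)), (np.int64(363), np.int64(233)), (np.int64(364), np.int64(233)), (np.int64(365), np.int64(233)), (np.int64(366), np.int64(233)), (np.int64(367), np.int64(233)), (np.int64(368), np.int64(233)), (np.int64(369), np.int64(233)), (np.int64(370), np.int64(233)), (np.int64(371), np.int64(233)), (np.int64(362), np.int64(234)), (np.int64(363), np.int64(234)), (np.int64(364), np.int64(234)), (np.int64(365), np.int64(234)), (np.int64(366), np.int64(234)), (np.int64(367), np.int64(234)), (np.int64(368), np.int64(234)), (np.int64(369), np.int64(234)), (np.int64(370), np.int64(234)), (np.int64(371), np.int64(234)), (np.int64(372), np.int64(234)), (np.int64(373), np.int64(234)), (np.int64(374), np.int64(234)), (np.int64(371), np.int64(235)), (np.int64(372), np.int64(235)), (np.int64(373), np.int64(235)), (np.int64(374), np.int64(235))]
[[347.3882  263.95288]
 [355.4941  158.57645]
 [388.30002 161.1    ]
 [380.19412 266.47644]] [array([ 0.397, -0.295,  0.12 ]), array([ 0.637, -0.314,  0.12 ]), array([ 0.633, -0.389,  0.12 ]), array([ 0.393, -0.369,  0.12 ])]
```

View pics/crop.png

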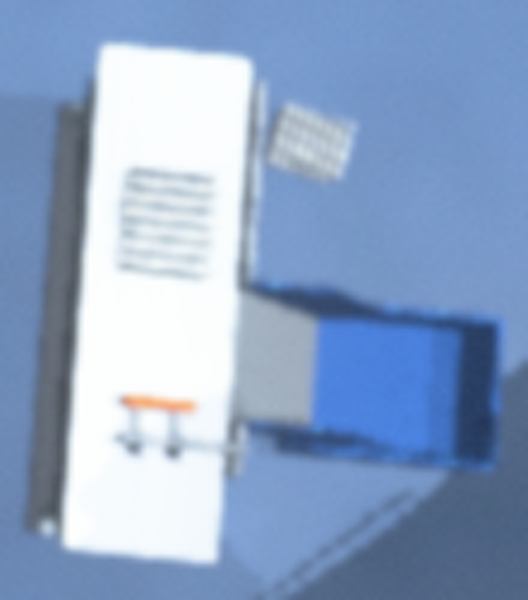

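The crop shows the stop's orange face at crop (160,400) and the heat sink at (167,222). The ledge's yaw is about -0.08 rad. I'll move to the +x side of the sink.

```bash
python3 -m handwheel '[{"delta_pos":[0.89,0.69,0],"dr":[0,0,-1.74]},{"delta_pos":[0.89,0.69,0],"dr":[0,0,-1.74]},{"delta_pos":[0.89,0.69,0],"dr":[0,0,-1.74]},{"delta_pos":[0.89,0.69,0],"dr":[0,0,-1.74]},{"delta_pos":[0.89,0.69,0],"dr":[0,0,-1.74]},{"delta_pos":[0.89,0.69,0],"dr":[0,0,-1.74]},{"delta_pos":[0.89,0.69,0],"dr":[0,0,-1.74]},{"delta_pos":[0.89,0.69,0],"dr":[0,0,-1.74]},{"delta_pos":[0.89,0.69,0],"dr":[0,0,-1.74]},{"delta_pos":[0.89,0.69,0],"dr":[0,0,-1.74]}]' 1 20
python3 -m handwheel '[{"delta_pos":[0.89,0.69,0],"dr":[0,0,-1.74]},{"delta_pos":[0.89,0.69,0],"dr":[0,0,-1.74]},{"delta_pos":[0.89,0.69,0],"dr":[0,0,-1.74]},{"delta_pos":[0.89,0.69,0],"dr":[0,0,-1.74]},{"delta_pos":[0,0,0],"dr":[0,0,0]},{"delta_pos":[0,0,0],"dr":[0,0,0]},{"delta_pos":[0,0,0],"dr":[0,0,0]}]'
python3 - <<'E'
from h import *
im=grab_frame("wrist");cv2.imwrite("pics/w1.png",im[:,:,::-1])
for n,z in [("stop_limit",.12),("stand_edge",.12),("heat_sink_center",.134)]:
    for r in mark_of("wrist",n)[:3]: print(n,round(r["conf"],2),np.round(r["location"]),np.round(ray("wrist",r["location"],z),4))
s=get_state();print(s["t"],s["eef_pos"],s["ee_rot"],s["force"],s["width"])
print(proj("top",[.51,-.3415,.12]),ray("top",[367.5,232.5],.137))
E
```

```text
t: 1.7
eef_pos: [0.4962, -0.4273, 0.2458]
ee_rot: [-3.141, 0.0, -3.102]
force: [0.3, -0.3, -0.5]
width: 0.0131
gripper_force: 0.0
t: 2.4
eef_pos: [0.6014, -0.3458, 0.2456]
ee_rot: [-3.142, -0.0, 3.061]
force: [0.0, -0.4, -0.0]
width: 0.0005
gripper_force: 0.0
stop_limit 0.81 [274.  29.] [ 0.4788 -0.341   0.12  ]
stand_edge 0.73 [220.  72.] [ 0.5014 -0.3782  0.12  ]
heat_sink_center 0.87 [182. 199.] [ 0.5821 -0.4125  0.134 ]
heat_sink_center 0.73 [409.   2.] [ 0.4729 -0.2594  0.134 ]
heat_sink_center 0.66 [387. 126.] [ 0.5445 -0.2728  0.134 ]
2.6 [ 0.60126868 -0.34617414  0.24587167] [-3.14149474e+00  2.98654071e-04  3.06019341e+00] [-0.10063274  0.09764373  0.42647172] 0.00044636405405244566
[np.float64(367.77151857676665), np.float64(214.06924184200264)] [ 0.46736582 -0.33640968  0.137     ]
```

View pics/w1.png

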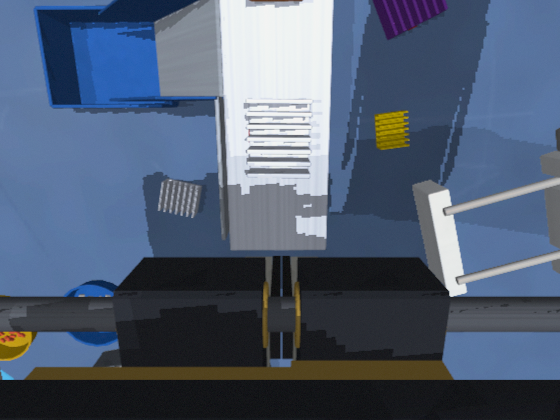

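The sink top spans about (246,100) to (312,176), square to the ledge. The ledge's +x end is at row 248 and the fingers come down at about (282,340).

```bash
python3 - <<'E'
from h import *
u=np.array([np.cos(-.08),np.sin(-.08)]);v=np.array([-u[1],u[0]]);o=np.array([.510,-.3415])
def f(n,px,z,cam="wrist"):
    p=ray(cam,px,z)[:2]; print(n,np.round(p,4),np.round([(p-o)@u*1e3,(p-o)@v*1e3],1))
for p in [(246,100),(312,100),(248,176),(312,176)]: f("sink top",p,.148)
for p in [(230,248),(327,248),(331,5),(329,130)]: f("ledge",p,.12)
f("stop",(367.5,232.5),.137,"top")
p=get_state()["eef_pos"][:2];print([(p-o)@u,(p-o)@v])
E
```

```text
sink top [ 0.521  -0.3608] [ 12.5 -18.4]
sink top [ 0.5242 -0.3212] [12.6 21.4]
sink top [ 0.5671 -0.3645] [ 58.8 -18.3]
sink top [ 0.5705 -0.3239] [58.9 22.3]
ledge [ 0.6255 -0.3866] [118.7 -35.7]
ledge [ 0.6314 -0.314 ] [118.8  37.1]
ledge [ 0.4678 -0.3037] [-45.   34.3]
ledge [ 0.5448 -0.3085] [32.1 35.7]
stop [ 0.4674 -0.3364] [-42.9   1.7]
[np.float64(0.09135031119968635), np.float64(0.0026345229911421126)]
```

```bash
python3 -m handwheel '[{"delta_pos":[0,0,-0.83],"dr":[0,0,0]},{"delta_pos":[0,0,-0.83],"dr":[0,0,0]},{"delta_pos":[0,0,-0.83],"dr":[0,0,0]},{"delta_pos":[0,0,-0.82],"dr":[0,0,0]},{"delta_pos":[0,0,0],"dr":[0,0,0]},{"delta_pos":[-0.25,0.02,0],"dr":[0,0,0]},{"delta_pos":[-0.25,0.02,0],"dr":[0,0,0]},{"delta_pos":[0,0,0],"dr":[0,0,0]},{"delta_pos":[0,0,0],"dr":[0,0,0]}]'
python3 -m handwheel '[{"delta_pos":[-0.1,0.008,0],"dr":[0,0,0]},{"delta_pos":[-0.1,0.008,0],"dr":[0,0,0]},{"delta_pos":[-0.1,0.008,0],"dr":[0,0,0]},{"delta_pos":[-0.1,0.008,0],"dr":[0,0,0]},{"delta_pos":[-0.1,0.008,0],"dr":[0,0,0]},{"delta_pos":[-0.1,0.008,0],"dr":[0,0,0]},{"delta_pos":[-0.1,0.008,0],"dr":[0,0,0]},{"delta_pos":[-0.1,0.008,0],"dr":[0,0,0]},{"delta_pos":[-0.1,0.008,0],"dr":[0,0,0]},{"delta_pos":[-0.1,0.008,0],"dr":[0,0,0]}]'
```

```text
t: 3.5
eef_pos: [0.5872, -0.3445, 0.1479]
ee_rot: [-3.141, 0.002, 3.061]
force: [-0.2, -0.1, -0.1]
width: 0.0008
gripper_force: 0.0
t: 4.5
eef_pos: [0.5567, -0.3418, 0.1463]
ee_rot: [-3.142, 0.0, 3.061]
force: [2.8, -0.3, 2.0]
width: 0.0003
gripper_force: 1.0
```

```bash
python3 -m handwheel '[{"delta_pos":[-0.1,0.008,0],"dr":[0,0,0]},{"delta_pos":[-0.1,0.008,0],"dr":[0,0,0]},{"delta_pos":[-0.1,0.008,0],"dr":[0,0,0]},{"delta_pos":[-0.1,0.008,0],"dr":[0,0,0]},{"delta_pos":[-0.1,0.008,0],"dr":[0,0,0]},{"delta_pos":[-0.1,0.008,0],"dr":[0,0,0]},{"delta_pos":[-0.1,0.008,0],"dr":[0,0,0]}]'
python3 - <<'E'
from h import *
im=grab_frame("top");cv2.imwrite("pics/t2.png",cv2.resize(im[150:275,335:445,::-1],None,fx=4.8,fy=4.8,interpolation=cv2.INTER_CUBIC))
im=grab_frame("wrist");cv2.imwrite("pics/w2.png",im[:,:,::-1])
s=get_state();print(s["t"],s["eef_pos"],s["force"])
E
```

```text
t: 5.2
eef_pos: [0.5357, -0.3401, 0.1463]
ee_rot: [3.142, -0.0, 3.061]
force: [2.8, -0.2, 2.3]
width: 0.0007
gripper_force: 1.0
5.3 [ 0.53515526 -0.34004602  0.14612132] [0.91985357 0.35857056 1.39335714]
```

View pics/w2.png

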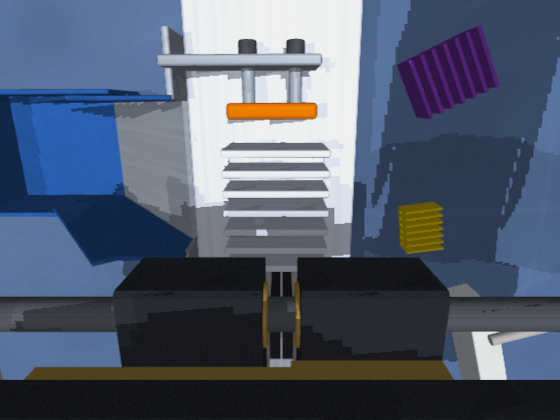

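The sink's leading fin is at row 145 and the stop's face at row 118, so the gap is about 10 mm and the sink is square. I'll creep in from here.

```bash
python3 -m handwheel '[{"delta_pos":[-0.06,0.005,0],"dr":[0,0,0]},{"delta_pos":[-0.06,0.005,0],"dr":[0,0,0]},{"delta_pos":[-0.06,0.005,0],"dr":[0,0,0]},{"delta_pos":[-0.06,0.005,0],"dr":[0,0,0]}]'
python3 -m handwheel '[{"delta_pos":[-0.03,0.0024,0],"dr":[0,0,0]}]'
python3 -m handwheel '[{"delta_pos":[-0.03,0.0024,0],"dr":[0,0,0]}]'
```

```text
t: 5.7
eef_pos: [0.5284, -0.3395, 0.1461]
ee_rot: [3.141, -0.0, 3.061]
force: [1.5, -0.2, 0.4]
width: 0.0004
gripper_force: 0.5
t: 5.8
eef_pos: [0.5274, -0.3394, 0.1461]
ee_rot: [3.141, -0.001, 3.061]
force: [0.5, -0.2, 0.5]
width: 0.0004
gripper_force: 0.4
t: 5.9
eef_pos: [0.5266, -0.3393, 0.1461]
ee_rot: [3.141, -0.001, 3.061]
force: [0.6, -0.8, 0.2]
width: 0.0002
gripper_force: 0.4
```

```bash
M='x'; python3 -m handwheel '[{"delta_pos":[-0.03,0.0024,0],"dr":[0,0,0]}]' | grep -E 'pos|force'
python3 -m handwheel '[{"delta_pos":[-0.03,0.0024,0],"dr":[0,0,0]}]'| grep -E 'pos|force'
python3 -m handwheel '[{"delta_pos":[-0.03,0.0024,0],"dr":[0,0,0]}]'| grep -E 'pos|force'
```

```text
eef_pos: [0.5257, -0.3393, 0.1461]
force: [1.1, 0.3, 0.1]
gripper_force: 0.3
eef_pos: [0.5249, -0.3392, 0.1461]
force: [0.4, 0.2, 0.3]
gripper_force: 0.3
eef_pos: [0.5244, -0.3392, 0.1462]
force: [2.3, 0.6, -0.4]
gripper_force: 1.2
```

```bash
python3 -m handwheel '[{"delta_pos":[-0.02,0.0016,0],"dr":[0,0,0]}]' | grep -E 'pos|force'
python3 -m handwheel '[{"delta_pos":[-0.02,0.0016,0],"dr":[0,0,0]}]'| grep -E 'pos|force'
```

```text
eef_pos: [0.5242, -0.3392, 0.1464]
force: [4.0, 0.8, -1.5]
gripper_force: 1.7
eef_pos: [0.5239, -0.3391, 0.1465]
force: [4.0, 0.9, -1.3]
gripper_force: 2.3
```

```bash
python3 - <<'E'
from h import *
im=grab_frame("wrist");cv2.imwrite("pics/w3.png",cv2.resize(im[60:260,160:400,::-1],None,fx=3,fy=3))
s=get_state();print(s["t"],s["eef_pos"],s["force"])
E
```

```text
6.45 [ 0.52386505 -0.33914231  0.14658181] [ 4.2005374   0.66725492 -0.69084856]
```

View pics/w3.png

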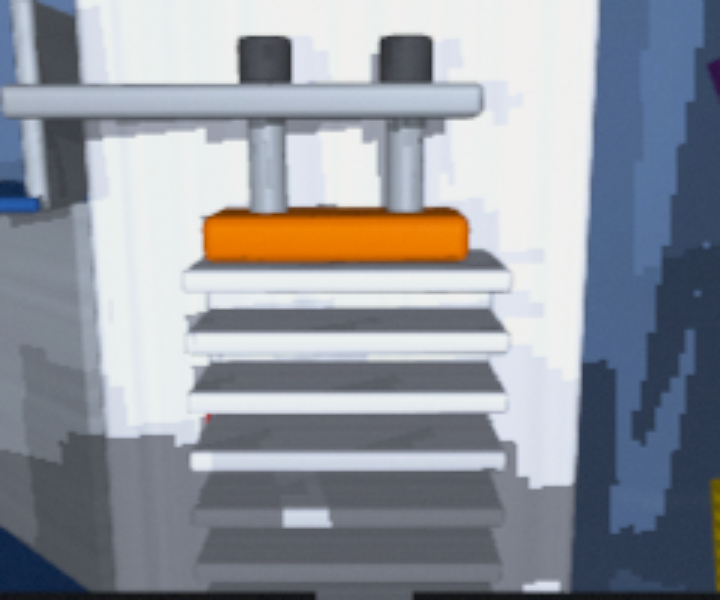

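The sink is against the stop and square to it. I'll press up to about 8–9 N.

```bash
python3 -m handwheel '[{"delta_pos":[-0.025,0.002,0],"dr":[0,0,0]},{"delta_pos":[0,0,0],"dr":[0,0,0]}]' | grep -E 'pos|force'
python3 -m handwheel '[{"delta_pos":[-0.025,0.002,0],"dr":[0,0,0]},{"delta_pos":[0,0,0],"dr":[0,0,0]}]'| grep -E 'pos|force'
```

```text
eef_pos: [0.5235, -0.3391, 0.1467]
force: [6.0, 0.5, -1.1]
gripper_force: 2.8
eef_pos: [0.5233, -0.3391, 0.1469]
force: [7.1, 0.8, -1.5]
gripper_force: 3.4
```

```bash
python3 -m handwheel '[{"delta_pos":[-0.03,0.0024,0],"dr":[0,0,0]},{"delta_pos":[0,0,0],"dr":[0,0,0]},{"delta_pos":[0,0,0],"dr":[0,0,0]}]' | grep -E 'pos|force'
python3 -m handwheel '[{"delta_pos":[0,0,0],"dr":[0,0,0]},{"delta_pos":[0,0,0],"dr":[0,0,0]},{"delta_pos":[0,0,0],"dr":[0,0,0]},{"delta_pos":[0,0,0],"dr":[0,0,0]},{"delta_pos":[0,0,0],"dr":[0,0,0]}]'| grep -E 'pos|force'
```

```text
eef_pos: [0.5229, -0.3391, 0.147]
force: [8.3, 0.1, -1.0]
gripper_force: 4.1
eef_pos: [0.5229, -0.3391, 0.147]
force: [8.1, 0.9, -0.6]
gripper_force: 4.1
```

Held at about 8.2 N for 0.7 s. Next I back off, lift, turn 90° and come round to the +y side.

```bash
python3 -m handwheel '[{"delta_pos":[0.1,-0.008,0],"dr":[0,0,0]},{"delta_pos":[0.3,-0.024,0],"dr":[0,0,0]},{"delta_pos":[0.3,-0.024,0.2],"dr":[0,0,0]},{"delta_pos":[0,0,0.9],"dr":[0,0,0]},{"delta_pos":[0,0,0.9],"dr":[0,0,0]},{"delta_pos":[-0.2,0.2,0],"dr":[0,0,8.2]},{"delta_pos":[-0.2,0.2,0],"dr":[0,0,8.2]},{"delta_pos":[-0.2,0.2,0],"dr":[0,0,8.2]},{"delta_pos":[-0.2,0.2,0],"dr":[0,0,8.2]},{"delta_pos":[-0.2,0.2,0],"dr":[0,0,8.2]}]' | grep -E 'pos|rot|force'
python3 -m handwheel '[{"delta_pos":[-0.2,0.2,0],"dr":[0,0,8.2]},{"delta_pos":[-0.2,0.2,0],"dr":[0,0,8.2]},{"delta_pos":[-0.2,0.2,0],"dr":[0,0,8.2]},{"delta_pos":[0,0,0],"dr":[0,0,8.2]},{"delta_pos":[0,0,0],"dr":[0,0,8.2]},{"delta_pos":[0,0,0],"dr":[0,0,8.0]},{"delta_pos":[0,0,0],"dr":[0,0,0]},{"delta_pos":[0,0,0],"dr":[0,0,0]}]' | grep -E 'pos|rot|force'
python3 - <<'E'
from h import *
im=grab_frame("top");cv2.imwrite("pics/t4.png",cv2.resize(im[150:275,335:445,::-1],None,fx=4.8,fy=4.8,interpolation=cv2.INTER_CUBIC))
im=grab_frame("wrist");cv2.imwrite("pics/w4.png",im[:,:,::-1])
s=get_state();print(s["t"],s["eef_pos"],s["ee_rot"],s["force"],s["q"])
E
```

```text
eef_pos: [0.5114, -0.3106, 0.2065]
ee_rot: [3.141, -0.001, -2.501]
force: [-0.6, -0.2, 1.0]
gripper_force: 0.0
eef_pos: [0.4937, -0.2927, 0.2064]
ee_rot: [3.141, -0.0, -1.655]
force: [0.3, 0.0, 0.0]
gripper_force: 0.0
9.55 [ 0.4936366  -0.29268208  0.20631281] [ 3.14122674e+00 -4.14353205e-05 -1.65441393e+00] [-0.18288067  0.50278426  0.36392285] [-1.94363157e-01  2.22936605e-01 -2.71938464e-01  9.27319294e-05
 -1.07628036e+00  1.10701517e-01]
```

View pics/w4.png

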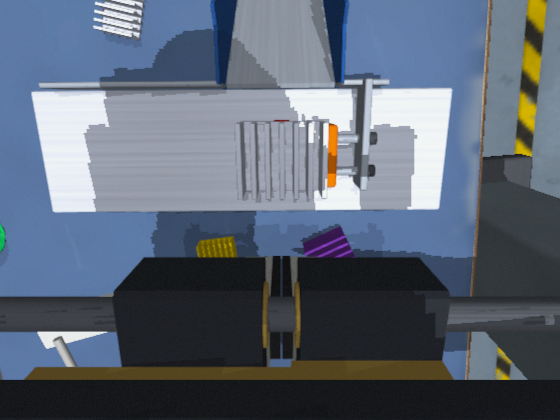

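The sink sits square against the stop, centred at column 283, which matches the fingers at column 282. I'll descend and push towards -y.

```bash
python3 -m handwheel '[{"delta_pos":[0.04,0,-0.7],"dr":[0,0,0]},{"delta_pos":[0,0,-0.7],"dr":[0,0,0]},{"delta_pos":[0,0,-0.6],"dr":[0,0,0]},{"delta_pos":[0,0,0],"dr":[0,0,0]},{"delta_pos":[-0.012,-0.15,0],"dr":[0,0,0]},{"delta_pos":[-0.012,-0.15,0],"dr":[0,0,0]},{"delta_pos":[-0.008,-0.1,0],"dr":[0,0,0]},{"delta_pos":[-0.008,-0.1,0],"dr":[0,0,0]},{"delta_pos":[-0.008,-0.1,0],"dr":[0,0,0]}]' | grep -E 'pos|rot|force'
python3 -m handwheel '[{"delta_pos":[-0.008,-0.1,0],"dr":[0,0,0]},{"delta_pos":[-0.008,-0.1,0],"dr":[0,0,0]},{"delta_pos":[-0.008,-0.1,0],"dr":[0,0,0]},{"delta_pos":[-0.008,-0.1,0],"dr":[0,0,0]},{"delta_pos":[-0.008,-0.1,0],"dr":[0,0,0]}]' | grep -E 'pos|rot|force'
```

```text
eef_pos: [0.4938, -0.3108, 0.147]
ee_rot: [-3.14, 0.0, -1.651]
force: [0.9, 2.8, 1.2]
gripper_force: 1.3
eef_pos: [0.4923, -0.3258, 0.1463]
ee_rot: [-3.141, 0.0, -1.651]
force: [1.6, 3.8, 2.4]
gripper_force: 1.6
```

```bash
python3 -m handwheel '[{"delta_pos":[-0.008,-0.1,0],"dr":[0,0,0]},{"delta_pos":[-0.008,-0.1,0],"dr":[0,0,0]},{"delta_pos":[-0.008,-0.1,0],"dr":[0,0,0]},{"delta_pos":[-0.008,-0.1,0],"dr":[0,0,0]}]' | grep -E 'pos|rot|force'
python3 - <<'E'
from h import *
im=grab_frame("wrist");cv2.imwrite("pics/w5.png",im[:,:,::-1])
E
```

```text
eef_pos: [0.4913, -0.3378, 0.1463]
ee_rot: [-3.142, 0.0, -1.651]
force: [1.6, 3.0, 2.6]
gripper_force: 1.7
```

View pics/w5.png

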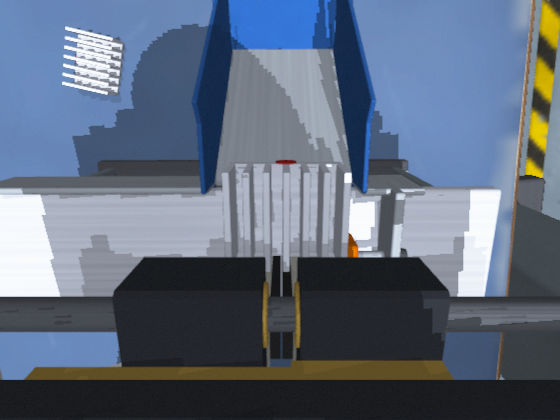

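The sink (columns 222–350) is entering the mouth between the cheeks (205–370) and is still square, so I keep pushing.

```bash
python3 -m handwheel '[{"delta_pos":[-0.008,-0.1,0],"dr":[0,0,0]},{"delta_pos":[-0.008,-0.1,0],"dr":[0,0,0]},{"delta_pos":[-0.008,-0.1,0],"dr":[0,0,0]},{"delta_pos":[-0.008,-0.1,0],"dr":[0,0,0]},{"delta_pos":[-0.008,-0.1,0],"dr":[0,0,0]}]' | grep -E 'pos|rot|force'
python3 -m handwheel '[{"delta_pos":[-0.008,-0.1,0],"dr":[0,0,0]},{"delta_pos":[-0.008,-0.1,0],"dr":[0,0,0]},{"delta_pos":[-0.008,-0.1,0],"dr":[0,0,0]},{"delta_pos":[0,0,0],"dr":[0,0,0]},{"delta_pos":[0,0,0],"dr":[0,0,0]}]' | grep -E 'pos|rot|force'
python3 - <<'E'
from h import *
im=grab_frame("wrist");cv2.imwrite("pics/w6.png",im[:,:,::-1])
E
```

```text
eef_pos: [0.4896, -0.3531, 0.1461]
ee_rot: [3.141, -0.0, -1.651]
force: [0.2, 0.8, 1.3]
gripper_force: 0.4
eef_pos: [0.4892, -0.3617, 0.1461]
ee_rot: [3.141, 0.0, -1.651]
force: [-1.0, 0.3, -0.6]
gripper_force: 0.0
```

View pics/w6.png

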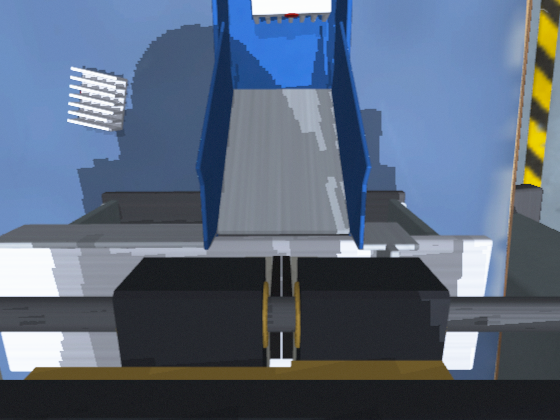

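The sink has slid into the blue pocket, at about (290,8). I'll back off, lift clear and check from the top.

```bash
python3 -m handwheel '[{"delta_pos":[0.02,0.2,0],"dr":[0,0,0]},{"delta_pos":[0,0,0.6],"dr":[0,0,0]},{"delta_pos":[0,0,0.9],"dr":[0,0,0]},{"delta_pos":[0,0,0.9],"dr":[0,0,0]},{"delta_pos":[0,0,0.6],"dr":[0,0,0]},{"delta_pos":[0,0,0],"dr":[0,0,0]},{"delta_pos":[0,0,0],"dr":[0,0,0]},{"delta_pos":[0,0,0],"dr":[0,0,0]},{"delta_pos":[0,0,0],"dr":[0,0,0]}]' | grep -E 'pos|force'
python3 - <<'E'
from h import *
a=grab_frame("top")[140:290,320:460,::-1];b=grab_frame("wrist")[:250,100:450,::-1]
a=cv2.resize(a,None,fx=2.8,fy=2.8);b=cv2.resize(b,None,fx=1.1,fy=1.1)
h=max(len(a),len(b));p=lambda i:np.pad(i,((0,h-len(i)),(0,0),(0,0)))
cv2.imwrite("pics/f.png",np.hstack([p(a),p(b)]))
E
```

```text
eef_pos: [0.4895, -0.3553, 0.2352]
force: [0.5, -0.2, 1.0]
gripper_force: 0.0
```

View pics/f.png

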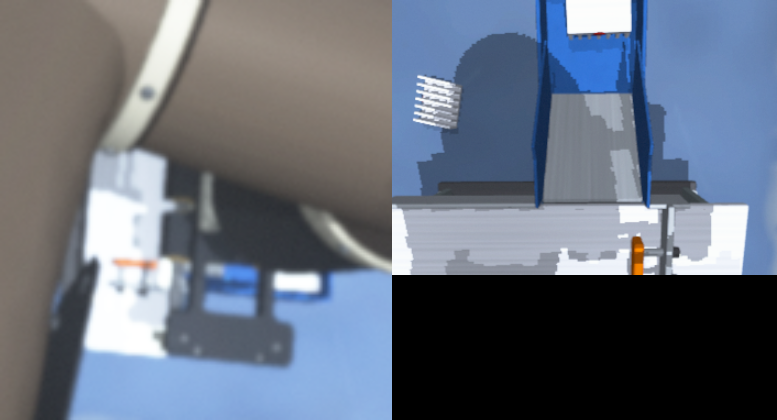

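The sink rests in the pocket in both views, at about (297,280) on the left and (598,15) on the right. The robot is clear of everything, so I'm handing in.

```bash
python3 -c "
from station import *
print(get_state()['t'],job_done())"
```

```text
the job is handed in; nothing more can be done
13.45 None
```

The heat sink was pressed against the stop at about 8 N for 0.7 s, which I estimate at 1.1–1.5 mm of travel. It was then pushed through the mouth, now rests in the blue pocket with the robot clear, and the job was handed in at 13.45 s.

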